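# Unlock and throw the antenna earthing switch

### The arm

A 6-joint arm with a two-finger parallel gripper is mounted at the origin on the work surface. World frame = base frame: x ahead of the robot, y to its left, z up, the work surface at z = 0. Lengths are in mm, angles in rad, forces in N, time in s.
With the tool pointing down it reaches from about 350 to 775 mm from the base axis. Payload 7.3 kg.
Tool frame: the origin (TCP) lies midway between the tips of the shut fingers; the grasp point (between the pads) lies 19 mm behind it (bot.tcp_to_grasp is the distance from the TCP to the grasp point, in mm); z points along the fingers, y is the line along which they close (so a half turn about z gives the same grasp; the last joint's range is limited). The gripper opens to 92 mm and grips with 3 to 60 N. Pads are 19 mm wide; open, the fingers measure 130 mm over their backs; the gripper's body (75 mm by 190 mm) begins 47 mm behind the grasp point.
Start: joints at [1.048, 0.342, 1.524, -0, 1.275, -0.146], TCP at [193.159, 488.195, 226.741] pointing down, gripper open.
Joint ranges: [-2.53, 2.53], [-0.77, 2.02], [0.04, 2.7], [-1, 4.14], [0.28, 2.66], [-3.11, 3.11]. Speed limits (rad/s): [2.57, 2.57, 3.14, 3.14, 3.14, 3.14].

### API

Orientations are given as [roll, pitch, yaw] about the fixed x, y, z axes, in that order (R = Rz(yaw) Ry(pitch) Rx(roll)).
In Python, from plant import bot, viewer gives the robot as it stands. The module is installed in compiled form; this text tells all that it offers.
- The arm moves only by the shell command python3 -m handwheel 'ROWS'. ROWS is text: rows parted by semicolons, each of 7 numbers parted by spaces: the shift along the tool's x, y, z scaled (see below), then the turn, a rotation vector about the tool's x, y, z scaled (see below), then the opening, from -1 (shut) to 1 (fully open), so that 0 is half open. In form: tx ty tz rx ry rz gripper; .... A call has 1 to 8 rows; each row is the pose to reach, as a shift and turn from the pose commanded when the call began, along the tool's axes at that moment, turning the shorter way round; what a row does not reach only later rows make up. The controller multiplies each number of a shift by 10 cm and each number of a turn by pi rad. A row lasts 1/12 s, in which the tool goes at most 41.7 mm and 7.16 degrees, less where a joint would pass 70% of its speed; a pose out of reach is approached as far as the arm can. A call with a number of a shift or a turn outside -1 to 1 is refused whole. A call with a gripper value outside its range is refused whole. The fingers move at their own pace and stop on an object; the grip force is fixed at half the most. Time passes only in rows, so rows that repeat a pose let the fingers close. It gives the time, the measured TCP pose, the force, the opening and the grip force at its end, in the units of the state.
- bot.get_obs(): the state, without advancing time (a new reading comes with each control period).
- viewer.capture(name): name is "scene" or "top"; returns a dict with "frame" (420x560x3 uint8, red, green, blue), "fov_y" (degrees; the focal length in pixels is half the picture's height over the tangent of half this angle, whatever the lens; pixels are square), "cx", "cy" (the principal point, pixels), "dist_coeffs" ([k1, k2, p1, p2, k3] as OpenCV has them; the pictures are not rectified), "T" (4x4, takes a point from camera to world coordinates). Camera axes: x right, y down, z forward; pixel columns grow to the right and rows downward; lengths in mm; the calibration is good to about 2 mm. A picture is of the moment at which its call begins. There is no depth.
- bot.close_job(): hands the job in; it is judged then, once.
Trained networks look in a picture, given as the dict that the camera call returned (one of the last four; its "shot" number tells which), for a name from the list of things; names that differ only in an ending like _2 or _b are one class to them, and where a whole thing is asked for, a point or a joint stands for the part that bears it (a point fixed in the world has none). Each returns a list of dicts, best first, with "score" (0 to 1); they miss things now and then, are a little off and sometimes report something else, mostly with a low value. They report only what shows in the picture. A call takes as long as a camera call.
- viewer.recognise(target, picture): "centre" ([column, row] in pixels, amid what is visible of it).
- viewer.cut_out(target, picture): "pixels" (420x560 bool, what is visible of it) and "centre" ([column, row] in pixels, amid what is visible of it).
The state is a dict: "time": time; "joint_positions": joint angles; "dq": joint speeds; "tau": joint torques, N m; "tool_pos": TCP position; "tcp_rot": TCP orientation; "contact_force": force on the tool from outside, world axes, zero at the start; "moment": the same for the moment, N m; "grip_width": finger opening in mm; "finger_force": force on a finger pad.
Only numpy, scipy, OpenCV 4.12 (cv2) and the standard library are available. Lean on these libraries where they do the work, as an engineer would, in place of code of your own. Each camera call takes 0.05 s, during which the arm holds its last target. There are 200 camera calls.

### The job

A storm is coming: earth the antenna with the big grey switch box on the radio bench. Its handle is held by a sliding lock bar, so first slide the lock bar back out of the handle's way, then swing the handle all the way across to its other stop, and let go. Leave the hand-held radio standing where it is behind the box.

Things in the scene. Friction and masses are not known exactly. Their poses are not given: they have to be found in the camera images.
- lock_tab (a point): Centre of the lock bar's upright aluminium tab on the grey box: 12 mm along y, 28 along x, 36 high; the bar below is 20 mm wide. Axes: the box's (z up). The bar starts fully in and slides only towards this -y, 45 mm to its stop, about 2.5 N, and stays put. Its nose, 75 mm from the tab towards +y, blocks the handle; it is clear after 30 mm.
- handle_grip (a point): Centre of the handle's upright round black grip, 22 mm diameter, 45 high, on the free end of a flat steel arm (16 mm wide) just below it. The pivot (vertical) is 85 mm from here along this point's own +y; the axes turn with the handle (z up), at the start about as lock_tab's. It swings level towards this +x. 68 mm from the lock tab at the start.
- handle (a joint): Handle angle, rad: about 0 at the start (locked, 0.05 of play), 1.4 at the far stop (earthed); grows anticlockwise seen from above. Needs about 2 N at the grip, stays where left. The handle and lock bar are on top of a grey box fixed to the bench, 160 x 250 mm, top 60 mm above the bench; arm and bar lie 4 to 24 mm above its top.
- handheld_center (a point): Middle of a black hand-held radio (36 mm along x, 58 along y, body 115 high, stub antenna up to 154 mm above the bench) standing loose behind the grey box, on the side away from the robot. To be left standing. (Bystanders, not needed: a smaller black box with a round dial, a mug, a screwdriver.)

How it is judged:
By the outcome, as a careful person would: the job done as asked, in the order asked, and still so for the second after the job is handed in, with the robot touching nothing.
It also fails if it takes over 48 s, if anything falls off the work surface, if the arm or the gripper's body presses on something with over 40 N, if the wrist force passes 120 N, or if a joint passes its speed limit or range.

## Working session

There is one attempt and no reset: what is moved stays moved. The work goes in short steps, Python scripts to look and compute and a shell command to move; the robot and the scene stay as the last step left them, time stands still between calls to the robot, and variables do not carry over. Pictures are saved under pics/ and viewed, at most 10 in all, crops included, and the job is handed in when it is done.

```bash
mkdir -p pics
cat > h.py <<'E'
import numpy as np, cv2
from plant import bot, viewer
def K(p):
    f=210/np.tan(np.radians(p["fov_y"])/2)
    return np.array([[f,0,p["cx"]],[0,f,p["cy"]],[0,0,1.]])
def ray(p,px):
    u=cv2.undistortPoints(np.array([[px]],float),K(p),np.array(p["dist_coeffs"],float))[0,0]
    T=np.array(p["T"]); d=T[:3,:3]@np.array([u[0],u[1],1]); return T[:3,3],d/np.linalg.norm(d)
def atz(p,px,z):
    o,d=ray(p,px); return o+d*(z-o[2])/d[2]
def tri(rs):
    A=np.zeros((3,3));b=np.zeros(3)
    for o,d in rs:
        M=np.eye(3)-np.outer(d,d);A+=M;b+=M@o
    return np.linalg.solve(A,b)
def save(p,n): cv2.imwrite("pics/"+n,p["frame"][:,:,::-1])
E
python3 - <<'E'
from h import *
o=bot.get_obs();print(o["time"],o["tool_pos"],o["tcp_rot"],o["grip_width"])
ps={n:viewer.capture(n) for n in("scene","top")}
for n,p in ps.items(): save(p,n+"0.png");print(n,np.array(p["T"])[:3,3])
for t in("lock_tab","handle_grip","handheld_center","handle"):
    rs=[]
    for n,p in ps.items():
        r=viewer.recognise(t,p);print(t,n,[(np.round(q["centre"],1),round(q["score"],2)) for q in r[:3]])
        if r: rs.append(ray(p,r[0]["centre"]));print("  atz", atz(p,r[0]["centre"],100).round(1))
    if len(rs)==2: print(t,tri(rs).round(1))
E
```

```text
0.0 [192.95761649 487.8093158  226.04942404] [-3.14006193e+00 -2.05677420e-04  2.76479705e+00] 91.89665447183147
scene [1085.78493299  388.17312667  895.15068638]
top [506.19929662   1.45617083 984.2533222 ]
lock_tab scene [(array([209.4, 153.6]), 0.86)]
  atz [ 551.8 -221.5  100. ]
lock_tab top [(array([401.7, 223. ]), 0.68)]
  atz [ 550.7 -218.4  100. ]
lock_tab [ 551.6 -219.6  100.6]
handle_grip scene [(array([242.3, 172.1]), 0.87)]
  atz [ 553.5 -119.5  100. ]
handle_grip top [(array([356.4, 231.7]), 0.97)]
  atz [ 532.1 -128.5  100. ]
handle_grip [ 534.3 -134.5   73.1]
handheld_center scene [(array([187.5, 231.7]), 0.63)]
  atz [ 750.6 -108.1  100. ]
handheld_center top [(array([358.1, 135.6]), 0.84)]
  atz [ 725.8 -131.7  100. ]
handheld_center [ 734.4 -135.9   59.2]
handle scene [(array([240. , 165.2]), 0.71)]
  atz [ 539.5 -137.5  100. ]
handle top [(array([357.4, 234. ]), 0.55)]
  atz [ 527.6 -130.5  100. ]
handle [ 531.4 -136.8   92.7]
```

Run:
```python
import cv2
a=cv2.imread("pics/scene0.png")[90:290,110:360];b=cv2.imread("pics/top0.png")[90:290,280:530]
cv2.imwrite("pics/c0.png",cv2.resize(cv2.vconcat([cv2.hconcat([a,b])]),(800,320),interpolation=cv2.INTER_CUBIC))
cv2.imwrite("pics/c1.png",cv2.resize(b,(750,600),interpolation=cv2.INTER_CUBIC))
```

```text
(no output)
```

View pics/c1.png

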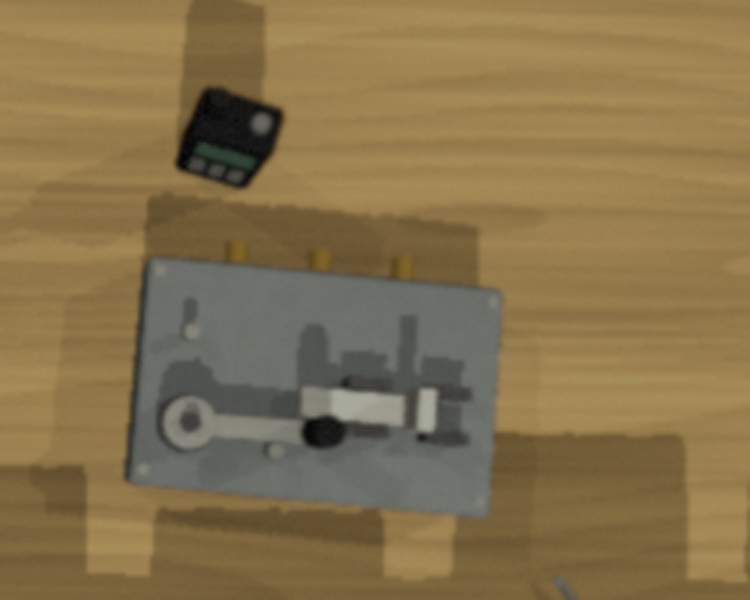

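View pics/scene0.png

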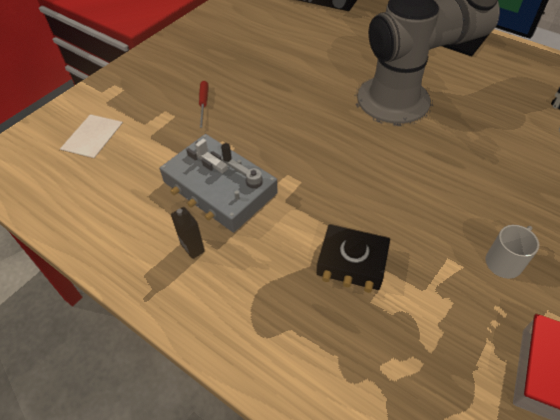

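The top crop shows the tab at (427,410), the grip at (323,432) and the pivot at (190,420). In the scene view the grip is at about (226,152). The network's handle_grip centres landed on the arm instead, so I'll use my own pixels for the grip.

Run:
```python
from h import *
ps={n:viewer.capture(n) for n in("scene","top")}
S,T=ps["scene"],ps["top"]
c=lambda x,y:(280+x/3,90+y/3)
g=tri([ray(S,(226,152)),ray(T,c(323,432))]);print("grip",g, atz(T,c(323,432),106),atz(S,(226,152),106))
print("tab",atz(T,c(427,410),115),atz(T,(401.7,223),102),atz(S,(209.4,153.6),102))
print("pivot",atz(T,c(190,420),86))
for q in[(150,258),(500,290),(487,515),(130,482)]: print(atz(T,c(*q),60).round(1))
for t in("lock_tab","handle_grip"):
  for n,p in ps.items():
    for q in viewer.cut_out(t,p)[:2]:
      ys,xs=np.nonzero(q["pixels"]);print(t,n,q["score"],xs.min(),xs.max(),ys.min(),ys.max(),np.round(q["centre"],1))
      if n=="top": print(atz(p,q["centre"],102).round(1))
```

```text
grip [ 528.29074073 -189.23137212  104.56700471] [ 528.40683526 -189.14645838  106.        ] [ 529.18602252 -187.9332461   106.        ]
tab [ 543.43832185 -255.07421722  115.        ] [ 550.63426098 -217.9080961   102.        ] [ 553.15527643 -219.98691815  102.        ]
pivot [ 535.54793999 -104.35057518   86.        ]
[648.6 -79.   60. ]
[ 630.2 -323.6   60. ]
[ 474.2 -312.4   60. ]
[493.2 -66.5  60. ]
lock_tab scene 0.63 197 227 139 173 [211.  155.4]
lock_tab top 0.94 379 424 219 233 [400.2 225.4]
[ 545.8 -214.9  102. ]
handle_grip scene 0.71 222 259 143 183 [242.8 167.5]
handle_grip top 0.74 334 394 222 239 [358.7 231.1]
[ 533.3 -132.8  102. ]
```

```bash
python3 -m handwheel '0 0 0 0 0 -0.096 0.1; 0 0 0 0 0 -0.096 0.1; 0 0 0 0 0 -0.096 0.1'
for i in 1; do :; done
python3 -m handwheel '-0.5 -0.9 0 0 0 0 0.1; -0.5 -0.9 0 0 0 0 0.1; -0.5 -0.9 0 0 0 0 0.1'
python3 -m handwheel '-0.5 -0.9 0 0 0 0 0.1; -0.5 -0.9 0 0 0 0 0.1; -0.5 -0.9 0 0 0 0 0.1'
python3 -m handwheel '-0.5 -0.9 0 0 0 0 0.1; -0.5 -0.9 0 0 0 0 0.1; -0.5 -0.9 0 0 0 0 0.1'
python3 -m handwheel '-0.5 -0.9 0 0 0 0 0.1; -0.5 -0.9 0 0 0 0 0.1; -0.5 -0.9 0 0 0 0 0.1'
```

```text
time: 1.05
tool_pos: [193.2, 488.2, 226.7]
tcp_rot: [3.142, 0.0, 3.073]
contact_force: [0.5, 0.3, -0.4]
grip_width: 76.6
finger_force: 0.0
time: 1.3
tool_pos: [236.8, 391.8, 226.5]
tcp_rot: [-3.14, 0.0, 3.067]
contact_force: [0.4, 0.8, -0.9]
grip_width: 56.6
finger_force: 0.0
time: 1.55
tool_pos: [280.1, 298.1, 226.8]
tcp_rot: [-3.14, 0.001, 3.065]
contact_force: [-0.2, 0.8, -0.0]
grip_width: 50.6
finger_force: 0.0
time: 1.8
tool_pos: [323.5, 204.7, 226.9]
tcp_rot: [-3.141, 0.001, 3.065]
contact_force: [0.8, 1.6, -1.3]
grip_width: 50.3
finger_force: 0.0
time: 2.05
tool_pos: [366.9, 111.0, 227.0]
tcp_rot: [-3.141, 0.002, 3.065]
contact_force: [0.5, 0.4, 0.3]
grip_width: 50.7
finger_force: 0.0
```

```bash
python3 -m handwheel '-0.5 -0.9 0 0 0 0 0.1; -0.5 -0.9 0 0 0 0 0.1; -0.5 -0.9 0 0 0 0 0.1'
python3 -m handwheel '-0.5 -0.9 0 0 0 0 0.1; -0.5 -0.9 0 0 0 0 0.1; -0.5 -0.9 0 0 0 0 0.1'
python3 -m handwheel '-0.5 -0.9 0 0 0 0 0.1; -0.5 -0.9 0 0 0 0 0.1; -0.5 -0.9 0 0 0 0 0.1'
python3 -m handwheel '-0.5 -0.9 0 0 0 0 0.1; -0.5 -0.9 0 0 0 0 0.1; -0.5 -0.9 0 0 0 0 0.1; -0.5 -0.9 0 0 0 0 0.1'
python3 - <<'E'
from h import *
p=viewer.capture("scene");save(p,"s1.png")
cv2.imwrite("pics/s1c.png",cv2.resize(p["frame"][60:260,120:370,::-1],(750,600),interpolation=cv2.INTER_CUBIC))
print(bot.get_obs()["tool_pos"])
E
```

```text
time: 2.3
tool_pos: [410.2, 17.1, 227.0]
tcp_rot: [-3.14, 0.002, 3.064]
contact_force: [0.2, -0.2, -1.0]
grip_width: 50.2
finger_force: 0.0
time: 2.55
tool_pos: [453.3, -76.8, 226.8]
tcp_rot: [-3.14, 0.002, 3.064]
contact_force: [0.5, -0.2, -0.2]
grip_width: 50.2
finger_force: 0.0
time: 2.8
tool_pos: [496.2, -170.4, 226.6]
tcp_rot: [-3.14, 0.001, 3.064]
contact_force: [0.4, 0.1, 0.5]
grip_width: 50.6
finger_force: 0.0
time: 3.13
tool_pos: [538.8, -263.9, 225.6]
tcp_rot: [-3.141, 0.0, 3.063]
contact_force: [-0.2, 0.6, -0.5]
grip_width: 50.4
finger_force: 0.0
[ 537.97843481 -261.56004124  225.69215672]
```

View pics/s1c.png

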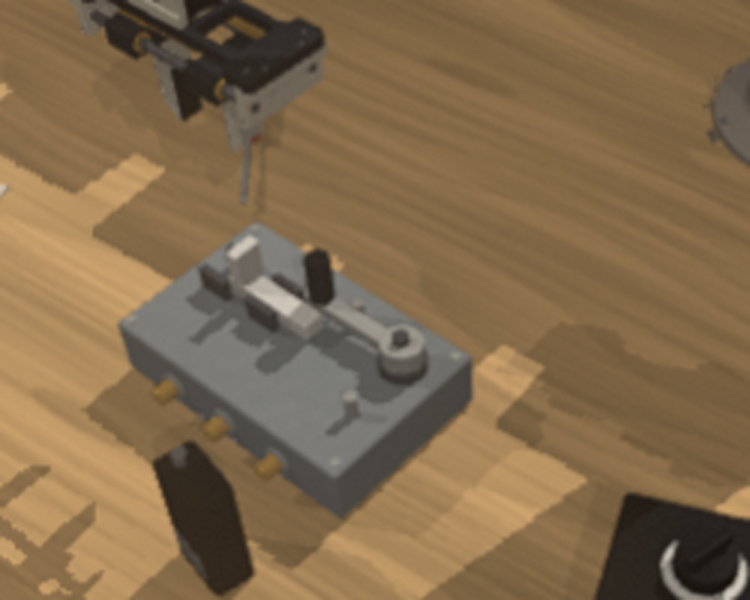

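The tab is at crop (245,265) with its top at (243,243), and the grip is at (319,277). The gripper hangs high above it, and I see nothing in the way.

```bash
python3 - <<'E'
from h import *
S=viewer.capture("scene");T=viewer.capture("top")
print(tri([ray(S,(201.7,148.3)),ray(T,(422.3,226.7))]),atz(S,(201.7,148.3),102),atz(S,(120+319/3,60+277/3),106))
E
python3 -m handwheel '-0.04 0.09 0.6 0 0 0 0.1; -0.04 0.09 0.6 0 0 0 0.1; -0.04 0.09 0.6 0 0 0 0.1; -0.04 0.09 0.6 0 0 0 0.1'
```

```text
[ 542.8448241  -260.09419319   89.36886364] [ 550.27670668 -247.12891293  102.        ] [ 529.58736735 -186.56494874  106.        ]
time: 3.62
tool_pos: [542.2, -249.7, 166.8]
tcp_rot: [3.141, -0.001, 3.068]
contact_force: [0.8, -0.1, 1.0]
grip_width: 50.4
finger_force: 0.0
```

```bash
python3 -m handwheel '0 -0.02 0 0 0 0 0.1; 0 -0.02 0.36 0 0 0 0.1; 0 -0.02 0.72 0 0 0 0.1; 0 -0.02 0.72 0 0 0 0.1; 0 -0.02 0.72 0 0 0 0.1'
python3 - <<'E'
from h import *
o=bot.get_obs();print(o["tool_pos"],o["contact_force"])
p=viewer.capture("scene");
cv2.imwrite("pics/s2c.png",cv2.resize(p["frame"][60:260,120:370,::-1],(750,600),interpolation=cv2.INTER_CUBIC))
E
```

```text
time: 4.03
tool_pos: [542.2, -253.2, 95.3]
tcp_rot: [3.141, -0.001, 3.066]
contact_force: [0.1, -0.0, 0.9]
grip_width: 50.9
finger_force: 0.0
[ 542.24114403 -253.15359511   95.29176077] [ 0.0516543  -0.03172878  0.85208137]
```

View pics/s2c.png

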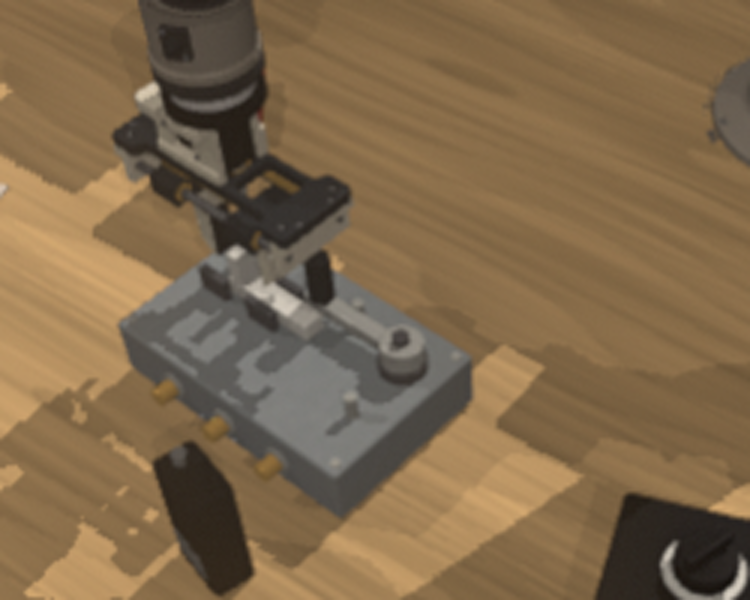

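The fingers straddle the tab at (237,265), with the right-hand finger at (275,265) between the tab and the grip. Next I narrow the gripper and slide.

```bash
python3 -m handwheel '0 0 0 0 0 0 -0.56; 0 0 0 0 0 0 -0.56; 0 0 0 0 0 0 -0.56; 0 0 0 0 0 0 -0.56; 0 0 0 0 0 0 -0.56; 0 0 0 0 0 0 -0.56'
python3 -m handwheel '0 -0.08 0 0 0 0 -0.56; 0 -0.16 0 0 0 0 -0.56; 0 -0.24 0 0 0 0 -0.56; 0 -0.32 0 0 0 0 -0.56; 0 -0.4 0 0 0 0 -0.56; 0 -0.44 0 0 0 0 -0.56; 0 -0.46 0 0 0 0 -0.56; 0 -0.46 0 0 0 0 -0.56'
```

```text
time: 4.58
tool_pos: [542.6, -253.2, 95.1]
tcp_rot: [-3.141, 0.0, 3.066]
contact_force: [0.4, 0.2, 0.1]
grip_width: 21.1
finger_force: 0.0
time: 5.25
tool_pos: [538.9, -299.9, 94.6]
tcp_rot: [-3.141, 0.0, 3.066]
contact_force: [-0.2, 0.2, -0.6]
grip_width: 20.2
finger_force: 0.0
```

```bash
python3 -m handwheel '0 0 0 0 0 0 0.1; 0 0 0 0 0 0 0.1; 0 0 0 0 0 0 0.1; 0 0 -0.4 0 0 0 0.1; 0 0 -0.8 0 0 0 0.1; 0 0 -0.8 0 0 0 0.1'
python3 - <<'E'
from h import *
o=bot.get_obs();print(o["tool_pos"],o["contact_force"])
p=viewer.capture("scene");
cv2.imwrite("pics/s3c.png",cv2.resize(p["frame"][60:260,120:370,::-1],(750,600),interpolation=cv2.INTER_CUBIC))
E
```

```text
time: 5.75
tool_pos: [542.3, -301.1, 182.9]
tcp_rot: [-3.134, 0.012, 3.067]
contact_force: [0.4, -1.1, 0.9]
grip_width: 49.9
finger_force: 0.0
[ 542.26300584 -301.10106024  182.93256225] [ 0.41668727 -1.14598515  0.94560791]
```

View pics/s3c.png

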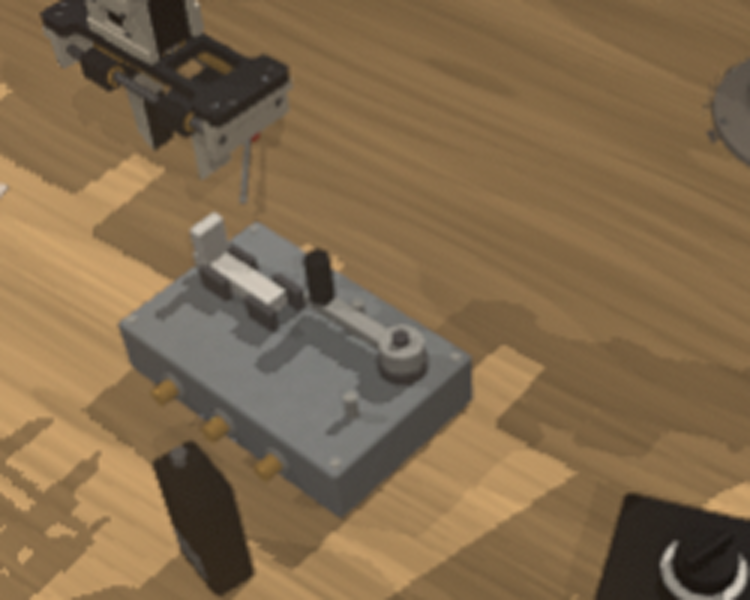

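The bar now sits back, with the tab at (209,240) and the nose at about (275,295), clear of the handle. The radio is untouched. I move over the grip.

```bash
python3 -m handwheel '0.18 0.95 0 0 0 0 0.1; 0.18 0.95 0 0 0 0 0.1; 0.18 0.95 0 0 0 0 0.1; 0.18 0.95 0 0 0 0 0.1;0.18 0.95 0 0 0 0 0.1'
python3 -m handwheel '0 0.16 0 0 0 0 0.1; 0 0.16 0 0 0 0 0.1; 0 0.16 0 0 0 0 0.1; 0 0.16 0 0 0 0 0.1'
python3 - <<'E'
from h import *
S=viewer.capture("scene")
print(atz(S,(120+209/3,60+240/3),102), atz(S,(120+245/3,60+265/3),102))
E
```

```text
time: 6.22
tool_pos: [528.3, -202.6, 174.5]
tcp_rot: [-3.141, -0.0, 3.068]
contact_force: [-0.1, -1.1, 0.8]
grip_width: 50.2
finger_force: 0.0
time: 6.55
tool_pos: [529.5, -188.3, 174.4]
tcp_rot: [-3.141, -0.0, 3.066]
contact_force: [1.0, 0.0, -0.0]
grip_width: 50.4
finger_force: 0.0
[ 545.60761824 -290.76938611  102.        ] [ 550.40794487 -247.11892678  102.        ]
```

The bar slid about 44 mm. Next I descend onto the grip and close.

```bash
python3 -m handwheel '0 0 0.4 0 0 0 0.1; 0 0 0.8 0 0 0 0.1; 0 0 0.8 0 0 0 0.1; 0 0 0.8 0 0 0 0.1'
python3 -m handwheel '0 0 0 0 0 0 -1; 0 0 0 0 0 0 -1; 0 0 0 0 0 0 -1; 0 0 0 0 0 0 -1; 0 0 0 0 0 0 -1; 0 0 0 0 0 0 -1; 0 0 0 0 0 0 -1'
```

```text
time: 6.93
tool_pos: [528.2, -187.1, 93.4]
tcp_rot: [3.14, -0.004, 3.066]
contact_force: [-0.2, 0.3, 1.0]
grip_width: 51.0
finger_force: 0.0
time: 7.52
tool_pos: [530.0, -187.8, 95.9]
tcp_rot: [-3.14, 0.002, 3.066]
contact_force: [-1.1, -3.1, 6.2]
grip_width: 21.6
finger_force: 30.0
```

```bash
python3 -m handwheel '-0.085 0.004 0 0 0 0 -1; -0.169 0.017 0 0 0 0 -1; -0.251 0.038 0 0 0 0 -1; -0.331 0.067 0 0 0 0 -1; -0.408 0.104 0 0 0 0 -1; -0.48 0.148 0 0 0 0 -1; -0.548 0.2 0 0 0 0 -1; -0.61 0.258 0 0 0 0 -1'
```

```text
time: 8.18
tool_pos: [594.7, -170.8, 96.1]
tcp_rot: [-3.133, 0.007, 3.067]
contact_force: [7.0, -19.9, -2.5]
grip_width: 21.6
finger_force: 30.0
```

```bash
python3 -m handwheel '-0.056 0.063 0 0 0 0 -1; -0.105 0.133 0 0 0 0 -1; -0.148 0.206 0 0 0 0 -1; -0.182 0.284 0 0 0 0 -1; -0.209 0.365 0 0 0 0 -1; -0.228 0.448 0 0 0 0 -1; -0.235 0.5 0 0 0 0 -1; -0.235 0.5 0 0 0 0 -1'
python3 - <<'E'
from h import *
p=viewer.capture("scene");
cv2.imwrite("pics/s4c.png",cv2.resize(p["frame"][60:260,120:370,::-1],(750,600),interpolation=cv2.INTER_CUBIC))
E
```

```text
time: 8.85
tool_pos: [631.7, -124.6, 97.0]
tcp_rot: [-3.13, 0.03, 3.067]
contact_force: [40.5, -21.8, -20.7]
grip_width: 18.1
finger_force: 36.1
```

View pics/s4c.png

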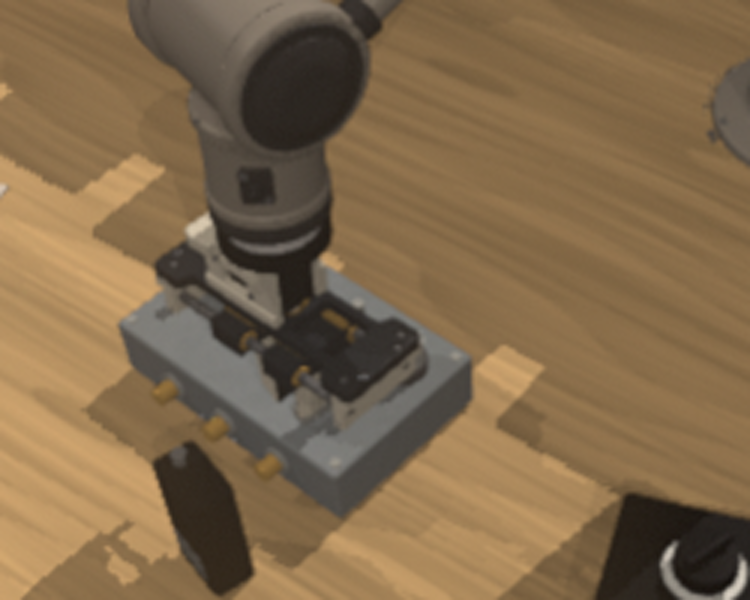

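The gripper covers the handle, and the grip is slipping towards the pad edge (width 18 mm, 40 N sideways). I release, lift and look.

```bash
python3 -m handwheel '0 0 0 0 0 0 0.1; 0 0 0 0 0 0 0.1; 0 0 0 0 0 0 0.1; 0 0 -0.4 0 0 0 0.1; 0 0 -0.8 0 0 0 0.1; 0 0 -0.8 0 0 0 0.1'
python3 -m handwheel '1 0 0 0 0 0 0.1; 1 0 0 0 0 0 0.1; 1 0 0 0 0 0 0.1; 1 0 0 0 0 0 0.1; 1 0 0 0 0 0 0.1'
python3 - <<'E'
from h import *
p=viewer.capture("scene");t=viewer.capture("top")
a=cv2.resize(p["frame"][110:240,150:280,::-1],(400,400),interpolation=cv2.INTER_CUBIC)
b=cv2.resize(t["frame"][150:280,320:450,::-1],(400,400),interpolation=cv2.INTER_CUBIC)
cv2.imwrite("pics/s5c.png",cv2.hconcat([a,b]))
E
```

```text
time: 9.4
tool_pos: [622.5, -118.2, 182.7]
tcp_rot: [-3.139, 0.012, 3.067]
contact_force: [1.9, -0.4, 1.7]
grip_width: 49.7
finger_force: 0.0
time: 9.82
tool_pos: [519.3, -109.9, 175.2]
tcp_rot: [3.141, 0.001, 3.066]
contact_force: [-0.3, 0.2, -0.9]
grip_width: 50.6
finger_force: 0.0
```

View pics/s5c.png

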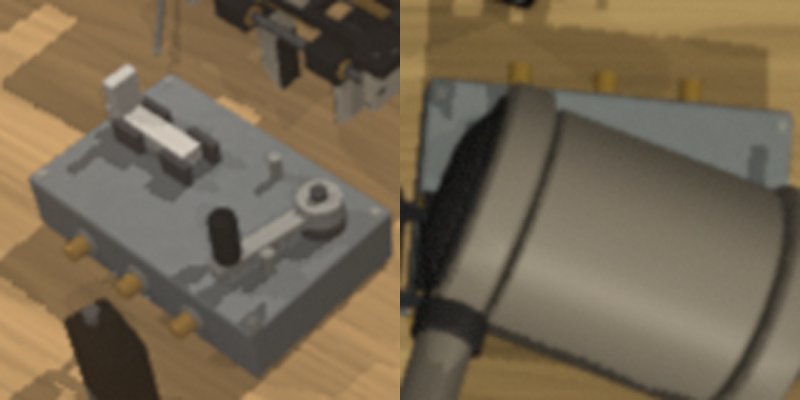

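Run:
```python
from h import *
S=viewer.capture("scene")
c=lambda x,y:(150+x*.325,110+y*.325)
g=atz(S,c(224,237),106);pv=np.array([535.5,-104.4]);print(g, atz(S,c(318,197),88))
d=g[:2]-pv;print(np.hypot(*d),np.arctan2(d[1],d[0])+np.pi/2+.076)
for z,q in((68,(263,278)),): print(atz(S,c(*q),z))
```

```text
[ 617.60794407 -123.15861183  106.        ] [ 535.39424036 -102.16582319   88.        ]
84.22351213588838 1.4221883840222422
[609.13740307 -98.07603488  68.        ]
```

The grip reads about 1.42 rad, which is consistent with the stop. To confirm, I push gently with closed fingers from the −y side.

```bash
python3 -m handwheel '-1 -0.44 0 0 0 0 -1; -1 -0.44 0 0 0 0 -1; -1 -0.44 0 0 0 0 -1; -1 -0.44 0 0 0 0 -1; -1 -0.44 0 0 0 0 -1; -1 -0.44 0 0 0 0 -1; -1 -0.44 0 0 0 0 -1'
python3 -m handwheel '0 0 0.4 0 0 0 -1; 0 0 0.8 0 0 0 -1; 0 0 0.8 0 0 0 -1; 0 0 0.8 0 0 0 -1'
python3 -m handwheel '0 0.04 0 0 0 0 -1; 0 0.06 0 0 0 0 -1; 0 0.08 0 0 0 0 -1; 0 0.08 0 0 0 0 -1'
```

```text
time: 10.55
tool_pos: [615.5, -160.9, 174.5]
tcp_rot: [3.141, -0.001, 3.067]
contact_force: [0.0, 0.2, -0.4]
grip_width: 8.3
finger_force: 0.0
time: 10.88
tool_pos: [614.5, -160.7, 93.7]
tcp_rot: [3.14, -0.004, 3.067]
contact_force: [-0.6, 0.8, 0.9]
grip_width: 0.2
finger_force: 0.0
time: 11.22
tool_pos: [617.6, -153.3, 96.8]
tcp_rot: [-3.141, 0.003, 3.067]
contact_force: [0.3, 0.1, 0.1]
grip_width: 0.3
finger_force: 0.0
```

```bash
python3 -m handwheel '0 0.02 0 0 0 0 -1; 0 0.04 0 0 0 0 -1; 0 0.04 0 0 0 0 -1'
python3 -m handwheel '0 0.02 0 0 0 0 -1; 0 0.03 0 0 0 0 -1; 0 0.03 0 0 0 0 -1'
```

```text
time: 11.47
tool_pos: [617.6, -152.7, 96.5]
tcp_rot: [-3.136, 0.003, 3.066]
contact_force: [-1.7, -10.1, 4.3]
grip_width: 0.8
finger_force: 5.4
time: 11.72
tool_pos: [617.7, -152.5, 96.7]
tcp_rot: [-3.133, 0.004, 3.065]
contact_force: [-2.9, -19.9, 3.8]
grip_width: 0.4
finger_force: 9.9
```

The handle holds firm against 20 N without moving, and it needs only about 2 N to turn, so it is at the stop. I back off, lift and check.

```bash
python3 -m handwheel '0 -0.2 0 0 0 0 -1; 0 -0.2 0 0 0 0 -1; 0 -0.2 -0.4 0 0 0 -1; 0 -0.2 -0.8 0 0 0 -1; 0 -0.2 -1 0 0 0 -1; 0 -0.2 -1 0 0 0 -1'
python3 -m handwheel '1 0 0 0 0 0 -1; 1 0 0 0 0 0 -1; 1 0 0 0 0 0 -1; 1 0 0 0 0 0 -1; 1 0 0 0 0 0 -1'
python3 - <<'E'
from h import *
p=viewer.capture("scene")
cv2.imwrite("pics/s6c.png",cv2.resize(p["frame"][60:260,120:370,::-1],(750,600),interpolation=cv2.INTER_CUBIC))
E
```

```text
time: 12.22
tool_pos: [618.2, -167.1, 201.2]
tcp_rot: [-3.139, 0.01, 3.067]
contact_force: [-0.1, -1.0, 0.7]
grip_width: 0.6
finger_force: 0.0
time: 12.63
tool_pos: [515.6, -158.8, 194.8]
tcp_rot: [3.141, 0.0, 3.066]
contact_force: [0.7, -0.7, -0.2]
grip_width: 0.5
finger_force: 0.0
```

View pics/s6c.png

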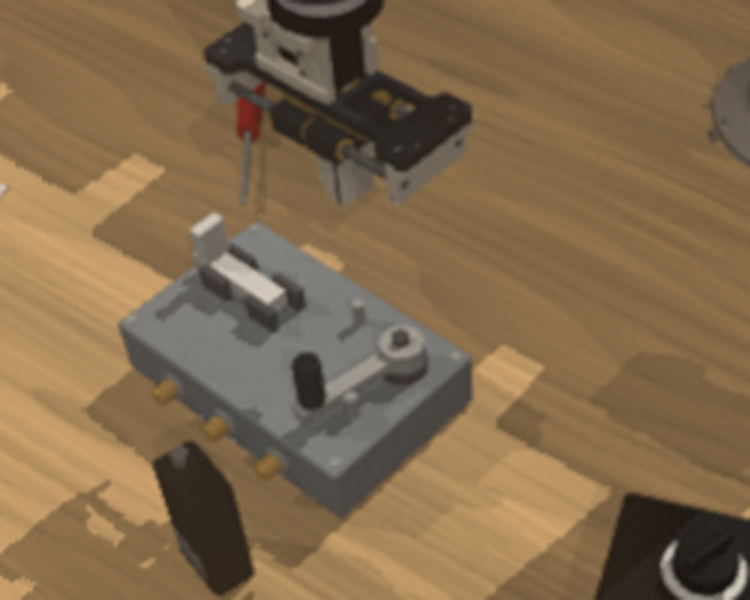

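The grip at (308,380) rests against the stop pin at (350,403). The tab is back at (209,240), the radio still stands at (200,515), and the robot is clear of everything.

```bash
python3 -c "
from plant import bot
print(bot.close_job())"
```

```text
the job is handed in; nothing more can be done
None
```

The antenna is earthed: I slid the lock bar back about 44 mm, swung the handle to its far stop (it held firm against a 20 N push) and let go; the radio still stands where it was, and the job was handed in at about 13 s.

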